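# Grading cigars by wrapper shade

### The job

Grade the cigars on the grey board by the shade of their wrappers: lay each of the four straight ones (green, light tan, red-brown, nearly black) in the wooden tray that already holds cigars of its own shade. Each goes flat on the bare part of the tray's floor, whole between the end lips and parallel with the cigars already there, and is set down gently, not dropped. The two thick pointed cigars are for another order: leave them lying where they are on the board.

Things in the scene. Friction and masses are not known exactly. Their poses are not given: they have to be found in the camera images.
- cigar_candela: Loose straight cigar, green wrapper, 128 mm long, 17 mm thick, one end cut flat, the other rounded; about 12 g, faintly flat-sided so that it does not roll by itself. Lies level on the grey board (fixed, 20 mm high, so its middle is 28.5 mm above the bench). Origin: middle of the cigar on its axis; x runs along it to the round end, within 0.45 rad of world x at the start.
- cigar_claro: Loose straight cigar, light tan wrapper, 128 mm long, 17 mm thick, one end cut flat, the other rounded; about 12 g, faintly flat-sided so that it does not roll by itself. Lies level on the grey board (fixed, 20 mm high, so its middle is 28.5 mm above the bench). Origin: middle of the cigar on its axis; x runs along it to the round end, within 0.45 rad of world x at the start.
- cigar_colorado: Loose straight cigar, red-brown wrapper, 128 mm long, 17 mm thick, one end cut flat, the other rounded; about 12 g, faintly flat-sided so that it does not roll by itself. Lies level on the grey board (fixed, 20 mm high, so its middle is 28.5 mm above the bench). Origin: middle of the cigar on its axis; x runs along it to the round end, within 0.45 rad of world x at the start.
- cigar_oscuro: Loose straight cigar, nearly black wrapper, 128 mm long, 17 mm thick, one end cut flat, the other rounded; about 12 g, faintly flat-sided so that it does not roll by itself. Lies level on the grey board (fixed, 20 mm high, so its middle is 28.5 mm above the bench). Origin: middle of the cigar on its axis; x runs along it to the round end, within 0.45 rad of world x at the start.
- tray_candela: Fixed paper-lined tray of green cigars, 162 (x) by 114 (y) mm. Origin: centre of its underside, on the bench; x along the cigars, away from the robot, y left. Floor top z=8 mm. Cheeks 6 mm thick outside |y|=51: 30 high at -y, 42 at +y; end lips 14 high at |x|=75 to 81. Its fixed pile, 40 high, fills y=17 to 51. Bare floor y=-51 to 17, midline y=-17: open fingers only a little there.
- tray_claro: Fixed paper-lined tray of light tan cigars, 162 (x) by 114 (y) mm. Origin: centre of its underside, on the bench; x along the cigars, away from the robot, y left. Floor top z=8 mm. Cheeks 6 mm thick outside |y|=51: 30 high at -y, 42 at +y; end lips 14 high at |x|=75 to 81. Its fixed pile, 40 high, fills y=17 to 51. Bare floor y=-51 to 17, midline y=-17: open fingers only a little there.
- tray_colorado: Fixed paper-lined tray of red-brown cigars, 162 (x) by 114 (y) mm. Origin: centre of its underside, on the bench; x along the cigars, away from the robot, y left. Floor top z=8 mm. Cheeks 6 mm thick outside |y|=51: 30 high at -y, 42 at +y; end lips 14 high at |x|=75 to 81. Its fixed pile, 40 high, fills y=17 to 51. Bare floor y=-51 to 17, midline y=-17: open fingers only a little there.
- tray_oscuro: Fixed paper-lined tray of nearly black cigars, 162 (x) by 114 (y) mm. Origin: centre of its underside, on the bench; x along the cigars, away from the robot, y left. Floor top z=8 mm. Cheeks 6 mm thick outside |y|=51: 30 high at -y, 42 at +y; end lips 14 high at |x|=75 to 81. Its fixed pile, 40 high, fills y=17 to 51. Bare floor y=-51 to 17, midline y=-17: open fingers only a little there.
- perfecto_claro: Not to be moved: thick cigar with a light tan wrapper, pointed at both ends, 116 mm long and 23 mm thick in the middle, loose on the grey board among the others. Origin at its middle on its axis; x runs along it.
- perfecto_oscuro: Not to be moved: thick cigar with a nearly black wrapper, pointed at both ends, 116 mm long and 23 mm thick in the middle, loose on the grey board among the others. Origin at its middle on its axis; x runs along it.
There are look-alikes about, which are no part of the job. There is more than one size of the cigar_colorado; the job needs the smallest.

How it is judged:
By the outcome, as a careful person would: the job done as asked, in the order asked, and still so for the second after the job is handed in, with the robot touching nothing.
It also fails if it takes over 104 s, if anything falls off the work surface, if the arm or the gripper's body presses on something with over 40 N, if the wrist force passes 120 N, or if a joint passes its speed limit or range.

### The arm

A 6-joint arm with a two-finger parallel gripper is mounted at the origin on the work surface. World frame = base frame: x ahead of the robot, y to its left, z up, the work surface at z = 0. Lengths are in m, angles in rad, forces in N, time in s.
With the tool pointing down it reaches from about 0.35 to 0.975 m from the base axis. Payload 4.9 kg.
Tool frame: the origin (TCP) lies on the front face of the gripper's body, between the roots of the fingers; the fingertips stand ctrl.tip_extent ahead of it and the grasp point (between the pads) lies 54 mm ahead of it (ctrl.tip_extent is the distance from the TCP to the fingertips, in m); z points along the fingers, y is the line along which they close (so a half turn about z gives the same grasp; the last joint's range is limited). The gripper opens to 85 mm and grips with 20 to 120 N. Pads are 22 mm wide; open, the fingers measure 114 mm over their backs; the gripper's body (76 mm by 85 mm) begins 54 mm behind the grasp point. The pads swing forward as they close: fully open they stand 13 mm farther back than shut.
Start: joints at [1.19, 0.053, 1.613, -0, 1.476, -0.119], TCP at [0.162, 0.604, 0.304] pointing down, gripper open.
Joint ranges: [-3.01, 3.01], [-1.01, 2.22], [0.06, 2.58], [-1.02, 4.17], [0.09, 2.62], [-3.14, 3.14]. Speed limits (rad/s): [2.57, 2.57, 3.14, 3.14, 3.14, 3.14].

### API

Orientations are given as a rotation vector (axis times angle).
In Python, from station import ctrl gives the robot as it stands.
- The arm moves only by the tool apply_moves, never from a script. Its argument "rows" is one flat list of numbers, 6 for each row, row after row: the shift along the tool's x, y, z normalised to -1 to 1, where 1 is 0.6 m, then the turn, a rotation vector about the tool's x, y, z normalised to -1 to 1, where 1 is 90 degrees. A call has 1 to 20 rows; each row is the pose to reach, as a shift and turn from the pose commanded when the call began, along the tool's axes at that moment; what a row does not reach only later rows make up. A row lasts 1/10 s, in which the tool goes at most 50 mm and 8.59 degrees, less where a joint would pass 70% of its speed; a pose out of reach is approached as far as the arm can. A call with a number of a shift or a turn outside -1 to 1 is refused whole. A call with a gripper value outside its range is refused whole. "grip" is the opening, from 0 (shut) to 1 (fully open), set as the call begins (left out, the last holds). The fingers move at their own pace and stop on an object; "grip_force" is the grip in N (left out, the last holds). Time passes only in rows, so rows that repeat a pose let the fingers close. It gives the time, the measured TCP pose, the force, the opening and the grip force at its end, in the units of the state.
- ctrl.get_obs(): the state, without advancing time (a new reading comes with each control period).
- ctrl.get_image(name): name is "scene" or "top" or "wrist"; returns (picture, depth): 400x640x3 uint8, blue, green, red; 400x640 float32, m along the optical axis (not along the pixel's ray), 0 where there is no reading.
- ctrl.camera_model(name): a dict with "mtx" (3x3 intrinsics, pixels), "R" (3x3) and "t" (3): a world point X has camera coordinates R X + t; the wrist camera has in their place "tool_from_camera" (4x4, takes a point from camera to tool coordinates, whose origin is the TCP and whose axes are the flange's). Camera axes: x right, y down, z forward; pixel columns grow to the right and rows downward; lengths in m; the calibration is good to about 2 mm. A picture is of the moment at which its call begins: read the wrist's pose just before it. camera_model takes no time and is no camera call.
- ctrl.finish_job(): hands the job in; it is judged then, once.
The state is a dict: "t": time; "q": joint angles; "dq": joint speeds; "effort": joint torques, N m; "tool_pos": TCP position; "tool_rot": TCP orientation; "contact_force": force on the tool from outside, world axes, zero at the start; "wrist_torque": the same for the moment, N m; "opening": finger opening in m; "grip_force": force on a finger pad.
Only numpy, scipy, OpenCV 4.12 (cv2) and the standard library are available. Lean on these libraries where they do the work, as an engineer would, in place of code of your own. Each camera call takes 0.05 s, during which the arm holds its last target. There are 200 camera calls.

## Working session

There is one attempt and no reset: what is moved stays moved. The work goes in short steps, Python scripts to look and compute and a tool call to move; the robot and the scene stay as the last step left them, time stands still between calls to the robot, and variables do not carry over. Pictures are saved under pics/ and viewed, at most 14 in all, crops included, and the job is handed in when it is done.

Besides the shell and the picture viewer there is one more tool, called after "Request:" by a JSON object that holds its "name" and its "arguments", one argument or row to a line. apply_moves: Moves the arm, as the interface text tells. Its arguments: {"type":"object","properties":{"rows":{"type":"array","items":{"type":"number"}},"grip":{"type":"number"},"grip_force":{"type":"number"}},"required":["rows"]}

```bash
ls; mkdir -p pics; python3 - <<'E'
from station import ctrl
import cv2,numpy as np
o=ctrl.get_obs();print({k:np.round(v,4).tolist() for k,v in o.items()},ctrl.tip_extent)
for n in("top","scene"):
    im,d=ctrl.get_image(n);cv2.imwrite(f"pics/{n}0.png",im);np.savez(f"{n}0.npz",im=im,d=d)
    print({k:np.round(v,4).tolist() for k,v in ctrl.camera_model(n).items()})
print(ctrl.camera_model("wrist"))
E
```

```text
pics
{'t': 0.0, 'q': [1.19, 0.0534, 1.6143, -0.0, 1.476, -0.119], 'dq': [0.0014, -0.0011, -0.0008, 0.0008, -0.001, -0.0], 'effort': [0.0013, -39.3707, -37.0165, -0.0001, 0.007, -0.0], 'tool_pos': [0.1616, 0.6033, 0.3026], 'tool_rot': [-0.41, -3.1142, 0.0032], 'contact_force': [0.1676, -0.2956, 0.5348], 'wrist_torque': [-0.0006, -0.0518, -0.0335], 'grip_force': 0.0, 'opening': 0.0853} 0.0726
{'mtx': [[411.3736, 0.0, 315.7676], [0.0, 411.3736, 200.7745], [0.0, 0.0, 1.0]], 'R': [[-0.0017, -0.9999, 0.0145], [-0.9961, 0.0004, -0.0878], [0.0878, -0.0146, -0.996]], 't': [-0.0425, 0.497, 1.3374]}
{'mtx': [[389.1643, 0.0, 320.7809], [0.0, 389.1643, 200.2869], [0.0, 0.0, 1.0]], 'R': [[-0.8792, 0.4764, -0.0039], [0.3688, 0.6754, -0.6386], [-0.3016, -0.5629, -0.7695]], 't': [0.4461, -0.0952, 1.1663]}
{'mtx': array([[275.64594896,   0.        , 320.36538954],
       [  0.        , 275.64594896, 200.40510766],
       [  0.        ,   0.        ,   1.        ]]), 'tool_from_camera': array([[-5.13938541e-04, -9.66139553e-01, -2.58019574e-01,
         6.66038241e-02],
       [ 9.99999867e-01, -5.07129956e-04, -9.29393201e-05,
        -1.39122701e-04],
       [-4.10571020e-05, -2.58019587e-01,  9.66139685e-01,
        -6.93007075e-02],
       [ 0.00000000e+00,  0.00000000e+00,  0.00000000e+00,
         1.00000000e+00]])}
```

View pics/top0.png

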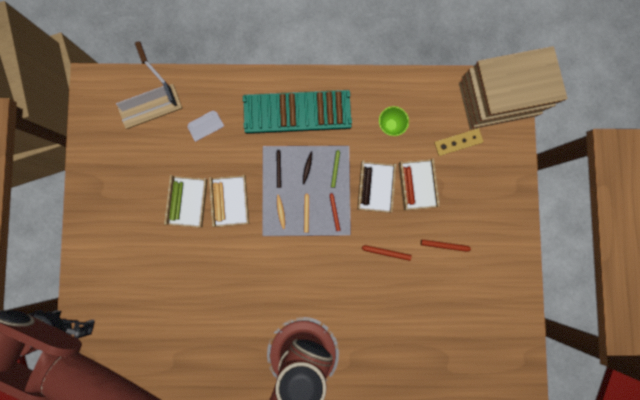

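View pics/scene0.png

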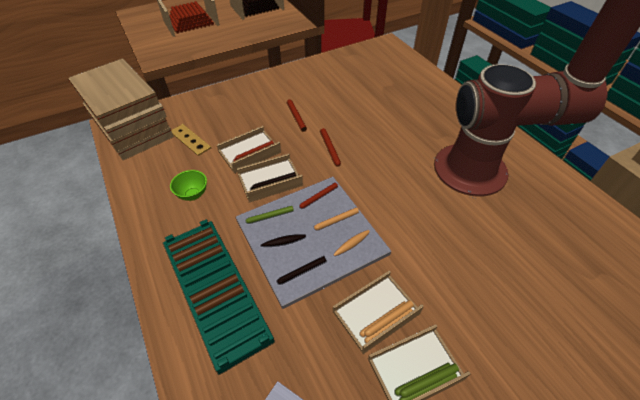

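The top view shows the straight cigars on the board: oscuro (279,168), candela (335,169), claro (306,213), colorado (335,212). The pointed ones are at (307,168) and (281,211). Things that could be confused with them:
- **Red-brown:** bench sticks at (386,252) and (445,245).
- **Brown:** cigars in the green mould at (290,110) and (330,108).
- **Oscuro and claro:** the perfectos in matching shades.

The trays are green (186,202), tan (229,201), black (376,187) and red (420,185).

```bash
cat > h.py <<'E'
import numpy as np,cv2
from station import ctrl
def cam(name,obs=None):
    m=ctrl.camera_model(name)
    if name=="wrist":
        T=np.eye(4);T[:3,:3]=cv2.Rodrigues(np.array(obs["tool_rot"]))[0];T[:3,3]=obs["tool_pos"]
        M=T@m["tool_from_camera"];return m["mtx"],M[:3,:3],M[:3,3]
    R=np.array(m["R"]);return m["mtx"],R.T,-R.T@np.array(m["t"])
def depthpts(C,d,rc):          # rc: Nx2 (row,col) -> world via depth
    K,R,c=C;z=d[rc[:,0],rc[:,1]]
    r=np.c_[(rc[:,1]-K[0,2])/K[0,0],(rc[:,0]-K[1,2])/K[1,1],np.ones(len(rc))]
    return (r*z[:,None])@R.T+c
def onplane(C,uv,h):           # uv: Nx2 pixels -> world at height h
    K,R,c=C;uv=np.atleast_2d(uv).astype(float)
    r=np.c_[(uv[:,0]-K[0,2])/K[0,0],(uv[:,1]-K[1,2])/K[1,1],np.ones(len(uv))]@R.T
    return c+r*((h-c[2])/r[:,2])[:,None]
def project(C,X):
    K,R,c=C;p=(np.atleast_2d(X)-c)@R@K.T;return p[:,:2]/p[:,2:]
def blob(C,d,mask,h):
    n,l,s,_=cv2.connectedComponentsWithStats(mask.astype(np.uint8))
    i=1+np.argmax(s[1:,4]);rc=np.argwhere(l==i)
    w=onplane(C,rc[:,::-1],h);z=np.median(depthpts(C,d,rc)[:,2])
    box=cv2.minAreaRect((w[:,:2]*1000).astype(np.float32))
    b=cv2.boxPoints(box);e=[b[1]-b[0],b[2]-b[1]];e=max(e,key=np.linalg.norm)
    a=np.arctan2(e[1],e[0]);a=(a+np.pi/2)%np.pi-np.pi/2
    return np.array(box[0])/1000,w[:,:2].mean(0),a,sorted(box[1]),z,len(rc)
E
python3 - <<'E'
from h import *
Z=np.load("top0.npz");im,d=Z["im"],Z["d"];C=cam("top")
hsv=cv2.cvtColor(im,cv2.COLOR_BGR2HSV).astype(int);H,S,V=hsv[...,0],hsv[...,1],hsv[...,2]
def win(m,c,r,w=22,h=28):
    k=np.zeros_like(m);k[r-h:r+h,c-w:c+w]=1;return m&k
np.set_printoptions(precision=4,suppress=True)
for n,c,r,m,h,w,hh in [("oscuro",279,168,V<75,.0285,12,21),("perf_o",307,168,V<75,.03,12,21),("candela",335,169,(S>90),.0285,12,21),
 ("perf_c",281,211,S>80,.03,12,21),("claro",306,213,S>80,.0285,12,22),("colorado",335,212,S>80,.0285,13,21),("red1",386,252,(H<9)&(S>150),.01,32,14),("red2",445,245,(H<9)&(S>150),.01,32,14)]:
    print(n,*blob(C,d,win(m,c,r,w,hh),h))
for n,c,r in [("T_cand",186,202),("T_clar",229,201),("T_osc",376,187),("T_col",420,185)]:
    b=blob(C,d,win((V>140)&(S<60),c,r,22,28),.008)
    print(n,*b)
x=cv2.resize(im[140:240,160:445],None,fx=2.8,fy=2.8,interpolation=cv2.INTER_CUBIC);cv2.imwrite("pics/crop0.png",x)
E
```

```text
oscuro [0.6055 0.0802] [0.6028 0.0804] 0.006602764 [9.942673683166504, 120.4499740600586] 0.03512696459780007 141
perf_o [ 0.6069 -0.0141] [ 0.6067 -0.0141] -0.19558775 [17.512123107910156, 106.87809753417969] 0.03884444456121816 131
candela [ 0.6036 -0.1073] [ 0.6033 -0.1072] -0.14654982 [11.74887466430664, 119.51974487304688] 0.03526310821021128 131
perf_c [0.4612 0.0727] [0.4601 0.0727] 0.20306349 [19.22636604309082, 109.43363189697266] 0.03834545147177282 162
claro [ 0.458  -0.0108] [ 0.4549 -0.0111] -3.4570694e-06 [13.1409330368042, 121.5389633178711] 0.03473315213470629 179
colorado [ 0.4608 -0.1037] [ 0.4593 -0.104 ] 0.17930615 [14.147468566894531, 124.3373794555664] 0.03519558204658191 161
red1 [ 0.327  -0.2752] [ 0.3268 -0.276 ] 1.3588835 [17.716215133666992, 162.62051391601562] 0.01941354876970114 253
red2 [ 0.3494 -0.4731] [ 0.3497 -0.4721] 1.4278518 [16.86522102355957, 158.5146484375] 0.01914375207877217 242
T_cand [0.4961 0.3855] [0.4946 0.374 ] -0.08755672 [101.37457275390625, 157.15469360351562] 0.008169808146519575 1081
T_clar [0.499  0.2429] [0.499  0.2321] 0.08893764 [102.9063949584961, 156.9259490966797] 0.008235902865235567 1114
T_osc [ 0.5454 -0.2471] [ 0.5437 -0.2588] -0.09983683 [105.57308959960938, 156.94351196289062] 0.007787195570101879 1071
T_col [ 0.5537 -0.3896] [ 0.5539 -0.3999] 0.094905496 [97.32554626464844, 156.8712921142578] 0.007778335942464465 1030
```

View pics/crop0.png

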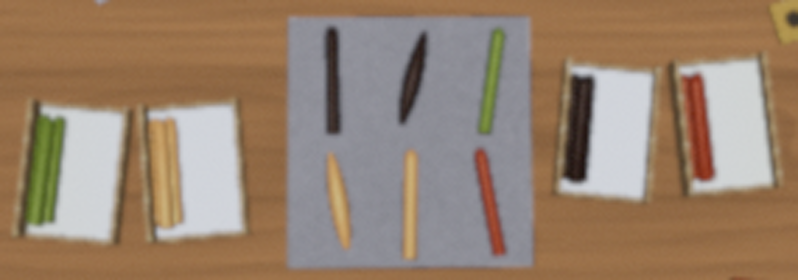

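The crop confirms the choice. The red cigar on the board is about 128 mm against about 160 mm for the bench ones, and the tapered pair are the perfectos. I'll start with candela.

```bash
cat >> h.py <<'E'
def go(x,y,z,th,dy=0):
    """print normalised shift+turn from the measured pose to TCP x,y,z, tool x at world angle pi+th, pointing down"""
    o=ctrl.get_obs();R=cv2.Rodrigues(np.array(o["tool_rot"]))[0]
    c,s=np.cos(th),np.sin(th);G=np.array([[-c,s,0],[-s,-c,0],[0,0,1.]])@np.diag([1,-1,-1])
    sh=R.T@(np.array([x,y,z])-o["tool_pos"])/.6;tu=cv2.Rodrigues(R.T@G)[0].ravel()/(np.pi/2)
    print("t",o["t"],"pos",np.round(o["tool_pos"],4),"F",np.round(o["contact_force"],1),"open",round(o["opening"],4),"move",np.round(np.r_[sh,tu],4).tolist())
E
python3 -c "
from h import *
go(.604,-.107,.22,-.147)"
```

```text
t 0.1 pos [0.1616 0.6033 0.3028] F [-0.1  0.7 -0.9] open 0.0853 move [-1.0186, -0.9524, 0.1395, -0.0012, -0.0002, -0.0731]
```

Request:
{"name": "apply_moves", "arguments": {
  "rows": [-1,-0.935,0.1,0,0,-0.073,-1,-0.935,0.1,0,0,-0.073,-1,-0.935,0.1,0,0,-0.073,-1,-0.935,0.1,0,0,-0.073,-1,-0.935,0.1,0,0,-0.073,-1,-0.935,0.1,0,0,-0.073,-1,-0.935,0.1,0,0,-0.073,-1,-0.935,0.1,0,0,-0.073,-1,-0.935,0.1,0,0,-0.073,-1,-0.935,0.1,0,0,-0.073,-1,-0.935,0.1,0,0,-0.073,-1,-0.935,0.1,0,0,-0.073,-1,-0.935,0.1,0,0,-0.073,-1,-0.935,0.1,0,0,-0.073,-1,-0.935,0.1,0,0,-0.073,-1,-0.935,0.1,0,0,-0.073,-1,-0.935,0.1,0,0,-0.073,-1,-0.935,0.1,0,0,-0.073,-1,-0.935,0.1,0,0,-0.073,-1,-0.935,0.1,0,0,-0.073],
  "grip": 0.55
}}

```text
t: 2.1
tool_pos: [0.5956, -0.0925, 0.2436]
tool_rot: [-0.229, -3.132, -0.001]
contact_force: [-0.5, -0.8, -0.3]
opening: 0.047
grip_force: 0.0
```

```bash
cat >> h.py <<'E'
def look(fn):
    o=ctrl.get_obs();im,d=ctrl.get_image("wrist");cv2.imwrite(f"pics/{fn}.png",im);np.savez(fn+".npz",im=im,d=d)
    return cam("wrist",o),im,d,o
def cig(C,im,d,xy,col,h=.0285,rad=.075):
    """cigar of a shade near world xy: mask by colour and depth height"""
    hsv=cv2.cvtColor(im,cv2.COLOR_BGR2HSV).astype(int);H,S,V=[hsv[...,i] for i in range(3)]
    m={"candela":(H>25)&(H<60)&(S>90),"claro":(H>8)&(H<25)&(S>80)&(V>110),"colorado":(H<9)&(S>110),"oscuro":V<75}[col]
    rc=np.argwhere(np.ones(d.shape,bool));w=depthpts(C,d,rc);p=onplane(C,rc[:,::-1],h)
    k=(abs(p[:,0]-xy[0])<rad)&(abs(p[:,1]-xy[1])<.035)&(w[:,2]>h-.010)&(w[:,2]<h+.014)
    m=m&k.reshape(d.shape);return blob(C,d,m,h)
E
python3 - <<'E'
from h import *
C,im,d,o=look("w1");print(*cig(C,im,d,(.604,-.107),"candela"))
C2=cam("top");print(project(C,[.604,-.107,.0285]))
E
```

```text
[ 0.60292407 -0.10742377] [ 0.59857519 -0.10686703] -0.14641106 [15.570929527282715, 126.750732421875] 0.03507538091875467 1647
[[308.04190994 201.58891085]]
```

View pics/w1.png

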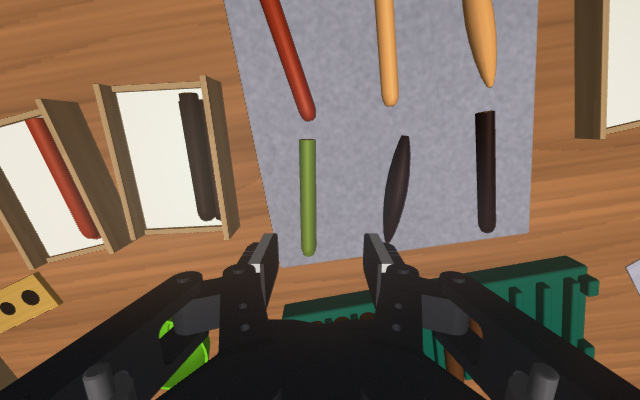

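The view shows candela at (308,197), matching the estimate; the perfecto is clear at (397,185).

```bash
python3 -c "
from h import *
go(.603,-.1074,.15,-.146)
go(.603,-.1074,.096,-.146)"
```

```text
t 2.15 pos [ 0.5956 -0.0923  0.2438] F [-0.1  0.   0.5] open 0.047 move [-0.0159, -0.0231, 0.1563, 0.0002, -0.0002, 0.0001]
t 2.15 pos [ 0.5956 -0.0923  0.2438] F [-0.1  0.   0.5] open 0.047 move [-0.0159, -0.0231, 0.2463, 0.0002, -0.0002, 0.0001]
```

Request:
{"name": "apply_moves", "arguments": {
  "rows": [-0.016,-0.023,0.05,0,0,0,-0.016,-0.023,0.1,0,0,0,-0.016,-0.023,0.15,0,0,0,-0.016,-0.023,0.18,0,0,0,-0.016,-0.023,0.2,0,0,0,-0.016,-0.023,0.22,0,0,0,-0.016,-0.023,0.235,0,0,0,-0.016,-0.023,0.243,0,0,0,-0.016,-0.023,0.246,0,0,0,-0.016,-0.023,0.246,0,0,0,-0.016,-0.023,0.246,0,0,0]
}}

```text
t: 3.25
tool_pos: [0.6041, -0.1087, 0.097]
tool_rot: [0.231, 3.132, -0.0]
contact_force: [-0.2, 0.6, -1.3]
opening: 0.0474
grip_force: 0.0
```

Request:
{"name": "apply_moves", "arguments": {
  "rows": [0,0,0,0,0,0,0,0,0,0,0,0,0,0,0,0,0,0,0,0,0,0,0,0,0,0,0,0,0,0,0,0,0,0,0,0,0,0,0,0,0,0,0,0,0,0,0,0],
  "grip": 0,
  "grip_force": 25
}}

```text
t: 4.05
tool_pos: [0.6039, -0.1087, 0.0968]
tool_rot: [0.231, 3.132, -0.0]
contact_force: [-1.8, 1.1, 5.1]
opening: 0.016
grip_force: 26.3
```

Request:
{"name": "apply_moves", "arguments": {
  "rows": [0,0,-0.01,0,0,0,0,0,-0.03,0,0,0,0,0,-0.06,0,0,0,0,0,-0.1,0,0,0,0,0,-0.15,0,0,0,0,0,-0.2,0,0,0,0,0,-0.25,0,0,0,0,0,-0.25,0,0,0]
}}

```text
t: 4.85
tool_pos: [0.6058, -0.1092, 0.253]
tool_rot: [0.23, 3.123, -0.004]
contact_force: [1.3, -0.4, 1.0]
opening: 0.0161
grip_force: 25.8
```

```bash
python3 -c "
from h import *
print(ctrl.tip_extent)
C,im,d,o=look('w2')
go(.497,.365,.25,-.09)"
```

```text
0.0726
t 4.9 pos [ 0.6048 -0.1089  0.25  ] F [ 0.2  0.1 -0.9] open 0.0162 move [0.2934, 0.7549, -0.0025, -0.0007, 0.0038, -0.0363]
```

View pics/w2.png

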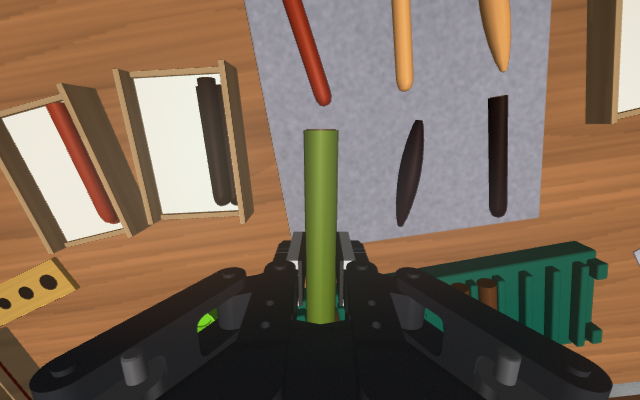

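The green cigar is held centrally between the pads (axis at column 320). Next I'll measure the trays by the footprint of raised points.

```bash
cat >> h.py <<'E'
def tray(C,d,xy):
    """footprint of the points 12..46 mm high about xy -> centre, angle, size; place target = midline y=-17"""
    rc=np.argwhere(d>0.05);w=depthpts(C,d,rc)
    k=(abs(w[:,0]-xy[0])<.11)&(abs(w[:,1]-xy[1])<.085)&(w[:,2]>.011)&(w[:,2]<.046)
    m=np.zeros(d.shape,np.uint8);m[tuple(rc[k].T)]=1
    n,l,s,_=cv2.connectedComponentsWithStats(cv2.dilate(m,np.ones((3,3))));l=l*m
    i=1+np.argmax(np.bincount(l[l>0])[1:]);r=np.argwhere(l==i);w=depthpts(C,d,r)
    box=cv2.minAreaRect((w[:,:2]*1000).astype(np.float32));b=cv2.boxPoints(box)
    e=max([b[1]-b[0],b[2]-b[1]],key=np.linalg.norm);a=np.arctan2(e[1],e[0]);a=(a+np.pi/2)%np.pi-np.pi/2
    c=np.array(box[0])/1000;t=c+.017*np.array([np.sin(a),-np.cos(a)])
    return "c",np.round(c,4),"a",round(float(a),4),"size",np.round(sorted(box[1]),1),"target",np.round(t,4)
E
python3 - <<'E'
from h import *
d=np.load("top0.npz")["d"]
for xy in[(.496,.3855),(.499,.243),(.5455,-.247),(.5537,-.39)]: print("top",*tray(cam("top"),d,xy))
o=ctrl.get_obs();Z=np.load("w2.npz")
for xy in[(.5455,-.247),(.5537,-.39)]: print("w",*tray(cam("wrist",o),Z["d"],xy))
E
```

```text
top c [0.4973 0.3718] a -0.0801 size [141.8 164.7] target [0.496  0.3548]
top c [0.4987 0.2566] a 0.0909 size [140.8 161.9] target [0.5002 0.2397]
top c [ 0.5487 -0.2603] a -0.0808 size [149.5 169.2] target [ 0.5473 -0.2772]
top c [ 0.5535 -0.3773] a 0.0964 size [131.7 162. ] target [ 0.5551 -0.3942]
w c [ 0.5446 -0.2612] a -0.0945 size [149.8 171.3] target [ 0.543  -0.2781]
w c [ 0.5469 -0.365 ] a 0.2244 size [ 95.4 171.3] target [ 0.5507 -0.3815]
```

Request:
{"name": "apply_moves", "arguments": {
  "rows": [0.293,0.6,0,0,0,-0.036,0.293,0.6,0,0,0,-0.036,0.293,0.6,0,0,0,-0.036,0.293,0.6,0,0,0,-0.036,0.293,0.6,0,0,0,-0.036,0.293,0.6,0,0,0,-0.036,0.293,0.6,0,0,0,-0.036,0.293,0.6,0,0,0,-0.036,0.293,0.6,0,0,0,-0.036,0.293,0.6,0,0,0,-0.036,0.293,0.6,0,0,0,-0.036,0.293,0.6,0,0,0,-0.036]
}}

```text
t: 6.1
tool_pos: [0.4828, 0.272, 0.2458]
tool_rot: [-0.145, -3.137, 0.001]
contact_force: [-0.2, 0.1, 0.3]
opening: 0.0158
grip_force: 25.8
```

```bash
python3 - <<'E'
from h import *
C,im,d,o=look("w3")
for xy in[(.496,.3855),(.499,.243)]: print("w",*tray(C,d,xy))
go(.497,.365,.25,-.09)
E
```

```text
w c [0.4945 0.3845] a -0.0885 size [114.9 162.4] target [0.493  0.3676]
w c [0.4917 0.243 ] a 0.0869 size [113.9 151.3] target [0.4932 0.226 ]
t 6.15 pos [0.4829 0.272  0.246 ] F [-0.1  0.4  0.1] open 0.016 move [-0.0089, 0.1565, -0.0068, -0.0003, -0.0003, -0.0018]
```

View pics/w3.png

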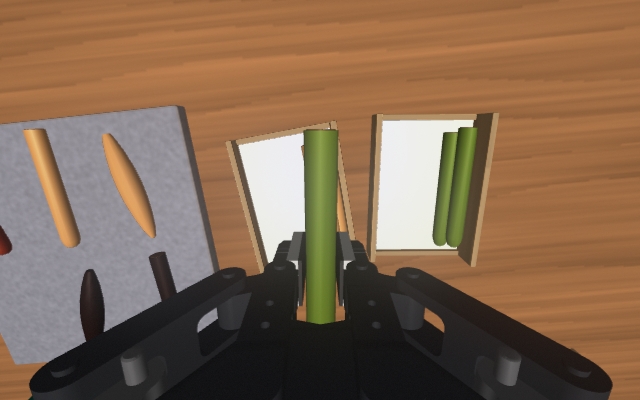

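Candela's tray measures 162×115 mm as it should, with its pile at (455,185) and bare floor at (410,180). I'll place it there.

Request:
{"name": "apply_moves", "arguments": {
  "rows": [-0.01,0.16,0,0,0,0,-0.016,0.16,0.0,0,0,0,-0.016,0.16,0.03,0,0,0,-0.016,0.16,0.08,0,0,0,-0.016,0.16,0.13,0,0,0,-0.016,0.16,0.16,0,0,0,-0.016,0.16,0.18,0,0,0,-0.016,0.16,0.18,0,0,0,-0.016,0.16,0.18,0,0,0]
}}

```text
t: 7.05
tool_pos: [0.5015, 0.3678, 0.1391]
tool_rot: [0.144, 3.137, 0.001]
contact_force: [0.3, -0.7, -0.0]
opening: 0.0159
grip_force: 25.8
```

```bash
python3 - <<'E'
from h import *
C,im,d,o=look("w4")
print("w",*tray(C,d,(.496,.3855)))
go(.494,.3676,.0853,-.0885)
E
```

```text
w c [0.4763 0.3859] a -0.0887 size [114.3 126. ] target [0.4748 0.369 ]
t 7.1 pos [0.5017 0.3682 0.1399] F [ 0.6  0.3 -0.1] open 0.016 move [0.0129, -0.0023, 0.0909, 0.0009, 0.0013, -0.0017]
```

Request:
{"name": "apply_moves", "arguments": {
  "rows": [0.013,-0.001,0.02,0,0,-0.002,0.013,-0.001,0.04,0,0,-0.002,0.013,-0.001,0.055,0,0,-0.002,0.013,-0.001,0.068,0,0,-0.002,0.013,-0.001,0.076,0,0,-0.002,0.013,-0.001,0.082,0,0,-0.002,0.013,-0.001,0.086,0,0,-0.002,0.013,-0.001,0.088,0,0,-0.002,0.013,-0.001,0.089,0,0,-0.002,0.013,-0.001,0.089,0,0,-0.002,0.013,-0.001,0.089,0,0,-0.002]
}}

```text
t: 8.2
tool_pos: [0.4931, 0.3683, 0.0852]
tool_rot: [0.137, 3.138, 0.0]
contact_force: [-0.4, -0.7, 0.1]
opening: 0.0163
grip_force: 25.8
```

```bash
python3 - <<'E'
from h import *
go(.494,.3676,.085,-.0885)
E
```

```text
t 8.2 pos [0.4931 0.3683 0.0852] F [-0.4 -0.7  0.1] open 0.0163 move [-0.0017, -0.001, 0.0004, 0.0002, 0.0003, 0.0007]
```

Request:
{"name": "apply_moves", "arguments": {
  "rows": [0,0,0.0005,0,0,0,0,0,0.001,0,0,0,0,0,0.001,0,0,0,0,0,0.001,0,0,0]
}}

```text
t: 8.6
tool_pos: [0.4931, 0.3683, 0.0848]
tool_rot: [0.137, 3.138, 0.0]
contact_force: [-1.0, -0.8, 3.4]
opening: 0.0162
grip_force: 26.2
```

Request:
{"name": "apply_moves", "arguments": {
  "rows": [0,0,0,0,0,0,0,0,0,0,0,0,0,0,0,0,0,0,0,0,0,0,0,0,0,0,-0.01,0,0,0,0,0,-0.03,0,0,0,0,0,-0.06,0,0,0,0,0,-0.1,0,0,0,0,0,-0.18,0,0,0,0,0,-0.25,0,0,0,0,0,-0.25,0,0,0],
  "grip": 0.3
}}

```text
t: 9.7
tool_pos: [0.4961, 0.3701, 0.2446]
tool_rot: [0.137, 3.125, 0.013]
contact_force: [0.7, -0.5, 0.5]
opening: 0.0256
grip_force: 0.0
```

```bash
python3 - <<'E'
from h import *
C,im,d,o=look("w5")
print(*cig(C,im,d,(.494,.368),"candela",.0165))
print(*cig(C,im,d,(.494,.385),"candela",.0165))
print("w",*tray(C,d,(.499,.243)))
go(.458,-.011,.22,0)
E
```

```text
[0.49220483 0.36827524] [0.48729255 0.36917561] -0.085195184 [14.552084922790527, 127.41464233398438] 0.023152909146956113 1501
[0.49220483 0.36827524] [0.48729255 0.36917561] -0.085195184 [14.552084922790527, 127.41464233398438] 0.023152909146956113 1501
w c [0.4968 0.2437] a 0.0895 size [115.2 162. ] target [0.4984 0.2268]
t 9.75 pos [0.4949 0.3694 0.2408] F [-1.1  0.3 -0.4] open 0.0258 move [0.0063, -0.6371, 0.0308, 0.0036, 0.0057, -0.0556]
```

View pics/w5.png

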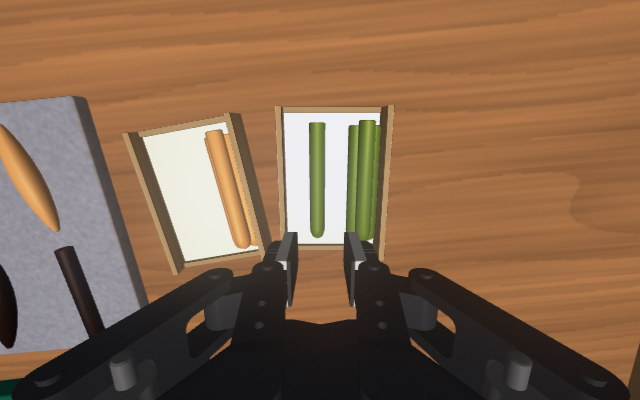

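Green lies flat, parallel and between the lips at (317,180). Tan's tray also measures cleanly (162×115 mm). On to claro.

Request:
{"name": "apply_moves", "arguments": {
  "rows": [0.006,-0.637,0.02,0,0,-0.055,0.006,-0.637,0.02,0,0,-0.055,0.006,-0.637,0.02,0,0,-0.055,0.006,-0.637,0.02,0,0,-0.055,0.006,-0.637,0.02,0,0,-0.055,0.006,-0.637,0.02,0,0,-0.055,0.006,-0.637,0.02,0,0,-0.055,0.006,-0.637,0.02,0,0,-0.055,0.006,-0.637,0.02,0,0,-0.055,0.006,-0.637,0.02,0,0,-0.055,0.006,-0.637,0.02,0,0,-0.055,0.006,-0.637,0.02,0,0,-0.055],
  "grip": 0.55
}}

```text
t: 10.95
tool_pos: [0.4559, -0.0112, 0.2221]
tool_rot: [0.001, -3.141, -0.0]
contact_force: [-0.6, 0.0, 0.5]
opening: 0.0468
grip_force: 0.0
```

```bash
python3 - <<'E'
from h import *
C,im,d,o=look("w6")
print(*cig(C,im,d,(.458,-.011),"claro"))
print(*cig(C,im,d,(.46,-.104),"colorado"))
go(.458,-.011,.097,0)
E
```

```text
[ 0.45636334 -0.01097591] [ 0.45132154 -0.01114263] -0.007499814 [16.365365982055664, 128.60635375976562] 0.034939521076089025 2118
[ 0.45827927 -0.10384473] [ 0.45236298 -0.1051838 ] 0.18629539 [17.112028121948242, 127.7784423828125] 0.034954767349055615 2073
t 11.0 pos [ 0.456  -0.0112  0.2222] F [ 0.2 -0.  -0.8] open 0.0471 move [-0.0035, 0.0003, 0.2086, 0.0001, -0.0002, 0.0006]
```

Request:
{"name": "apply_moves", "arguments": {
  "rows": [0,0,0.06,0,0,0,0,0,0.11,0,0,0,0,0,0.145,0,0,0,0,0,0.17,0,0,0,0,0,0.188,0,0,0,0,0,0.2,0,0,0,0,0,0.206,0,0,0,0,0,0.208,0,0,0,0,0,0.208,0,0,0,0,0,0.208,0,0,0]
}}

```text
t: 12.0
tool_pos: [0.4564, -0.0123, 0.0982]
tool_rot: [0.002, 3.14, -0.0]
contact_force: [0.8, -0.2, -0.2]
opening: 0.0474
grip_force: 0.0
```

Request:
{"name": "apply_moves", "arguments": {
  "rows": [0,0,0,0,0,0,0,0,0,0,0,0,0,0,0,0,0,0,0,0,0,0,0,0,0,0,0,0,0,0,0,0,0,0,0,0,0,0,0,0,0,0,0,0,0,0,0,0],
  "grip": 0,
  "grip_force": 25
}}

```text
t: 12.8
tool_pos: [0.4563, -0.0123, 0.098]
tool_rot: [0.002, 3.141, -0.0]
contact_force: [-0.8, -0.4, 5.2]
opening: 0.0159
grip_force: 26.1
```

Request:
{"name": "apply_moves", "arguments": {
  "rows": [0,0,-0.01,0,0,0,0,0,-0.03,0,0,0,0,0,-0.06,0,0,0,0,0,-0.1,0,0,0,0,0,-0.13,0,0,0,0,0,-0.15,0,0,0,0,0,-0.15,0,0,0]
}}

```text
t: 13.5
tool_pos: [0.4569, -0.0124, 0.1898]
tool_rot: [0.001, 3.137, -0.001]
contact_force: [0.1, -0.6, 0.2]
opening: 0.0159
grip_force: 25.5
```

```bash
python3 - <<'E'
from h import *
go(.498,.2268,.15,.0895)
E
```

```text
t 13.5 pos [ 0.4569 -0.0124  0.1898] F [ 0.1 -0.6  0.2] open 0.0159 move [-0.0678, 0.3988, 0.0663, -0.0006, 0.0026, -0.0576]
```

Request:
{"name": "apply_moves", "arguments": {
  "rows": [-0.068,0.399,0,0,0,-0.0575,-0.068,0.399,0,0,0,-0.0575,-0.068,0.399,0,0,0,-0.0575,-0.068,0.399,0,0,0,-0.0575,-0.068,0.399,0,0,0,-0.0575,-0.068,0.399,0,0,0,-0.0575,-0.068,0.399,0.03,0,0,-0.0575,-0.068,0.399,0.066,0,0,-0.0575,-0.068,0.399,0.066,0,0,-0.0575,-0.068,0.399,0.066,0,0,-0.0575,-0.068,0.399,0.066,0,0,-0.0575]
}}

```text
t: 14.6
tool_pos: [0.4974, 0.2268, 0.1488]
tool_rot: [-0.139, 3.137, 0.0]
contact_force: [-0.4, -0.5, 0.6]
opening: 0.0158
grip_force: 25.5
```

```bash
python3 - <<'E'
from h import *
C,im,d,o=look("w7")
print(*tray(C,d,(.499,.243)))
go(.498,.2268,.086,.0895)
E
```

```text
c [0.477  0.2419] a 0.0859 size [114.4 122.1] target [0.4784 0.2249]
t 14.65 pos [0.4976 0.227  0.1491] F [ 0.4  0.2 -0.2] open 0.0159 move [-0.0004, -0.0003, 0.1052, 0.0002, 0.0012, -0.0004]
```

Request:
{"name": "apply_moves", "arguments": {
  "rows": [0,0,0.03,0,0,0,0,0,0.055,0,0,0,0,0,0.073,0,0,0,0,0,0.085,0,0,0,0,0,0.093,0,0,0,0,0,0.098,0,0,0,0,0,0.101,0,0,0,0,0,0.103,0,0,0,0,0,0.104,0,0,0,0,0,0.104,0,0,0,0,0,0.104,0,0,0]
}}

```text
t: 15.75
tool_pos: [0.4973, 0.2272, 0.086]
tool_rot: [-0.14, 3.138, 0.0]
contact_force: [-1.9, -0.7, 1.6]
opening: 0.016
grip_force: 25.7
```

Request:
{"name": "apply_moves", "arguments": {
  "rows": [0,0,0.0005,0,0,0,0,0,0.0005,0,0,0,0,0,0.0005,0,0,0]
}}

```text
t: 16.05
tool_pos: [0.4973, 0.2272, 0.086]
tool_rot: [-0.14, 3.138, 0.0]
contact_force: [-2.4, -0.8, 5.8]
opening: 0.016
grip_force: 26.1
```

Request:
{"name": "apply_moves", "arguments": {
  "rows": [0,0,0,0,0,0,0,0,0,0,0,0,0,0,0,0,0,0,0,0,0,0,0,0,0,0,-0.01,0,0,0,0,0,-0.03,0,0,0,0,0,-0.06,0,0,0,0,0,-0.1,0,0,0,0,0,-0.18,0,0,0,0,0,-0.24,0,0,0,0,0,-0.24,0,0,0],
  "grip": 0.3
}}

```text
t: 17.15
tool_pos: [0.5002, 0.2282, 0.2379]
tool_rot: [-0.14, 3.125, 0.006]
contact_force: [0.4, -0.2, 0.4]
opening: 0.0256
grip_force: 0.0
```

```bash
python3 - <<'E'
from h import *
C,im,d,o=look("w8")
print(*cig(C,im,d,(.498,.218),"claro",.0165))
go(.4583,-.1038,.22,.186)
E
```

```text
[0.49717035 0.22780756] [0.49252696 0.22718998] 0.08070326 [15.770605087280273, 128.3180389404297] 0.022942757650745715 1752
t 17.2 pos [0.4989 0.2277 0.2344] F [-0.1 -0.  -1.1] open 0.0258 move [0.1169, -0.5444, 0.0221, 0.0009, 0.0056, -0.0615]
```

View pics/w8.png

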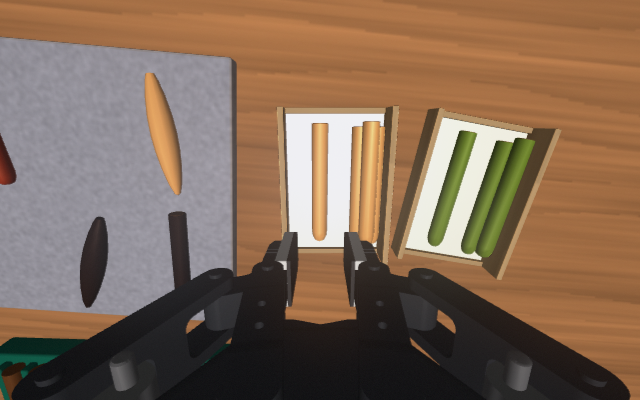

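Tan is placed well at (320,180), and the green one is still fine. Colorado is next.

Request:
{"name": "apply_moves", "arguments": {
  "rows": [0.117,-0.544,0.02,0,0,-0.0615,0.117,-0.544,0.02,0,0,-0.0615,0.117,-0.544,0.02,0,0,-0.0615,0.117,-0.544,0.02,0,0,-0.0615,0.117,-0.544,0.02,0,0,-0.0615,0.117,-0.544,0.02,0,0,-0.0615,0.117,-0.544,0.02,0,0,-0.0615,0.117,-0.544,0.02,0,0,-0.0615,0.117,-0.544,0.02,0,0,-0.0615,0.117,-0.544,0.02,0,0,-0.0615,0.117,-0.544,0.02,0,0,-0.0615],
  "grip": 0.55
}}

```text
t: 18.3
tool_pos: [0.4562, -0.103, 0.2169]
tool_rot: [0.295, -3.127, -0.001]
contact_force: [-0.4, -0.5, 0.3]
opening: 0.0472
grip_force: 0.0
```

```bash
python3 - <<'E'
from h import *
C,im,d,o=look("w9")
print(*cig(C,im,d,(.458,-.104),"colorado"))
go(.4583,-.1038,.097,.186)
E
```

```text
[ 0.45914612 -0.10383727] [ 0.45389926 -0.10468957] 0.18242371 [15.868229866027832, 127.88385772705078] 0.03510218811309043 2080
t 18.35 pos [ 0.4562 -0.1031  0.217 ] F [ 0.3 -0.1  0.3] open 0.0469 move [-0.0032, -0.0019, 0.2, 0.0002, -0.0002, 0.0013]
```

Request:
{"name": "apply_moves", "arguments": {
  "rows": [-0.004,-0.001,0.06,0,0,0.002,-0.004,-0.001,0.11,0,0,0.002,-0.004,-0.001,0.145,0,0,0.002,-0.004,-0.001,0.17,0,0,0.002,-0.004,-0.001,0.185,0,0,0.002,-0.004,-0.001,0.194,0,0,0.002,-0.004,-0.001,0.199,0,0,0.002,-0.004,-0.001,0.2,0,0,0.002,-0.004,-0.001,0.2,0,0,0.002,-0.004,-0.001,0.2,0,0,0.002]
}}

```text
t: 19.35
tool_pos: [0.4591, -0.1046, 0.0979]
tool_rot: [-0.286, 3.127, -0.001]
contact_force: [-0.1, -0.3, 0.7]
opening: 0.0471
grip_force: 0.0
```

Request:
{"name": "apply_moves", "arguments": {
  "rows": [0,0,0,0,0,0,0,0,0,0,0,0,0,0,0,0,0,0,0,0,0,0,0,0,0,0,0,0,0,0,0,0,0,0,0,0,0,0,0,0,0,0,0,0,0,0,0,0],
  "grip": 0,
  "grip_force": 25
}}

```text
t: 20.15
tool_pos: [0.4589, -0.1045, 0.0976]
tool_rot: [-0.287, 3.128, -0.001]
contact_force: [-1.8, -0.9, 4.4]
opening: 0.0161
grip_force: 25.9
```

Request:
{"name": "apply_moves", "arguments": {
  "rows": [0,0,-0.01,0,0,0,0,0,-0.03,0,0,0,0,0,-0.06,0,0,0,0,0,-0.11,0,0,0,0,0,-0.17,0,0,0,0,0,-0.23,0,0,0,0,0,-0.25,0,0,0,0,0,-0.25,0,0,0]
}}

```text
t: 20.95
tool_pos: [0.4596, -0.1047, 0.2499]
tool_rot: [-0.286, 3.124, -0.004]
contact_force: [-0.6, 0.4, -0.6]
opening: 0.0164
grip_force: 25.3
```

```bash
python3 - <<'E'
from h import *
go(.54,-.31,.25,.0955)
E
```

```text
t 20.95 pos [ 0.4596 -0.1047  0.2499] F [-0.6  0.4 -0.6] open 0.0164 move [-0.0696, -0.3608, 0.0011, -0.0016, 0.0029, 0.0556]
```

Request:
{"name": "apply_moves", "arguments": {
  "rows": [-0.07,-0.36,0,0,0,0.0555,-0.07,-0.36,0,0,0,0.0555,-0.07,-0.36,0,0,0,0.0555,-0.07,-0.36,0,0,0,0.0555,-0.07,-0.36,0,0,0,0.0555,-0.07,-0.36,0,0,0,0.0555,-0.07,-0.36,0,0,0,0.0555,-0.07,-0.36,0,0,0,0.0555]
}}

```text
t: 21.75
tool_pos: [0.5385, -0.3077, 0.2457]
tool_rot: [0.151, -3.136, -0.003]
contact_force: [-0.0, -0.5, -0.0]
opening: 0.0157
grip_force: 25.3
```

```bash
python3 - <<'E'
from h import *
C,im,d,o=look("w10")
print(*tray(C,d,(.5537,-.39)));print(*tray(C,d,(.5454,-.247)))
go(.5537,-.407,.15,.0955)
E
```

```text
c [ 0.5521 -0.3859] a 0.097 size [114.7 162.1] target [ 0.5537 -0.4028]
c [ 0.5439 -0.2442] a -0.0956 size [114.3 162. ] target [ 0.5423 -0.2611]
t 21.8 pos [ 0.5386 -0.3077  0.2462] F [-0.2  0.3  0.1] open 0.0159 move [-0.0092, -0.1674, 0.1602, 0.0008, -0.0008, 0.0008]
```

Request:
{"name": "apply_moves", "arguments": {
  "rows": [-0.01,-0.16,0.0,0,0,0.001,-0.01,-0.16,0.02,0,0,0.001,-0.01,-0.16,0.06,0,0,0.001,-0.01,-0.16,0.11,0,0,0.001,-0.01,-0.16,0.15,0,0,0.001,-0.01,-0.16,0.16,0,0,0.001,-0.01,-0.16,0.16,0,0,0.001,-0.01,-0.16,0.16,0,0,0.001]
}}

```text
t: 22.6
tool_pos: [0.555, -0.4041, 0.1531]
tool_rot: [-0.149, 3.136, -0.003]
contact_force: [-0.2, 0.7, 0.2]
opening: 0.0159
grip_force: 25.3
```

```bash
python3 - <<'E'
from h import *
C,im,d,o=look("w11")
print(*tray(C,d,(.5537,-.39)))
go(.5537,-.4028,.0858,.0965)
E
```

```text
c [ 0.5342 -0.3875] a 0.0933 size [114.3 126.9] target [ 0.5358 -0.4045]
t 22.65 pos [ 0.5552 -0.4044  0.1536] F [-0.2  0.4  0.1] open 0.0158 move [0.0026, 0.0032, 0.113, -0.0017, 0.0015, -0.0012]
```

Request:
{"name": "apply_moves", "arguments": {
  "rows": [0.0025,0.003,0.03,0,0,0,0.0025,0.003,0.058,0,0,0,0.0025,0.003,0.078,0,0,0,0.0025,0.003,0.091,0,0,0,0.0025,0.003,0.1,0,0,0,0.0025,0.003,0.106,0,0,0,0.0025,0.003,0.11,0,0,0,0.0025,0.003,0.112,0,0,0,0.0025,0.003,0.1125,0,0,0,0.0025,0.003,0.1125,0,0,0,0.0025,0.003,0.1125,0,0,0]
}}

```text
t: 23.75
tool_pos: [0.553, -0.403, 0.0856]
tool_rot: [-0.148, 3.138, -0.002]
contact_force: [-2.8, 1.9, 5.3]
opening: 0.0161
grip_force: 25.9
```

Contact is about 5 N and on the floor, so I'll release.

Request:
{"name": "apply_moves", "arguments": {
  "rows": [0,0,0,0,0,0,0,0,0,0,0,0,0,0,0,0,0,0,0,0,0,0,0,0,0,0,-0.01,0,0,0,0,0,-0.03,0,0,0,0,0,-0.06,0,0,0,0,0,-0.1,0,0,0,0,0,-0.18,0,0,0,0,0,-0.24,0,0,0,0,0,-0.24,0,0,0],
  "grip": 0.3
}}

```text
t: 24.85
tool_pos: [0.5554, -0.4049, 0.2387]
tool_rot: [-0.147, 3.127, -0.018]
contact_force: [-0.4, 0.3, 0.9]
opening: 0.0258
grip_force: 0.0
```

```bash
python3 - <<'E'
from h import *
C,im,d,o=look("w12")
print(*cig(C,im,d,(.5537,-.41),"colorado",.0165))
go(.6055,.0802,.23,.0066)
E
```

```text
[ 0.55319415 -0.40307813] [ 0.54871494 -0.40332537] 0.09386265 [15.462990760803223, 127.76866912841797] 0.02304842980205757 1622
t 24.9 pos [ 0.5544 -0.404   0.235 ] F [-0.5 -0.1 -0.6] open 0.0257 move [-0.1605, 0.7955, 0.0031, -0.0049, 0.0049, 0.0557]
```

View pics/w12.png

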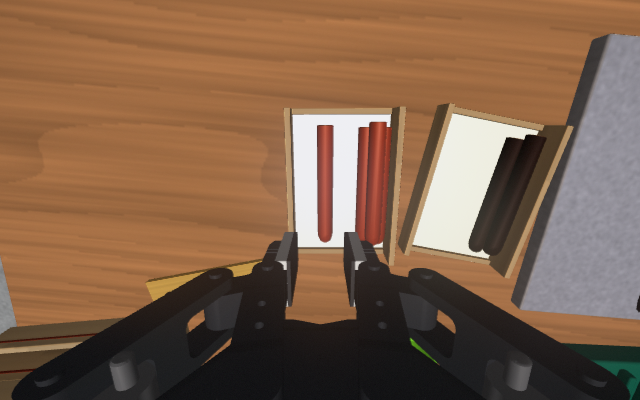

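Red-brown is placed well at (325,183). Oscuro is last.

Request:
{"name": "apply_moves", "arguments": {
  "rows": [-0.16,0.795,0,0,0,0.0555,-0.16,0.795,0,0,0,0.0555,-0.16,0.795,0,0,0,0.0555,-0.16,0.795,0,0,0,0.0555,-0.16,0.795,0,0,0,0.0555,-0.16,0.795,0,0,0,0.0555,-0.16,0.795,0,0,0,0.0555,-0.16,0.795,0,0,0,0.0555,-0.16,0.795,0,0,0,0.0555,-0.16,0.795,0,0,0,0.0555,-0.16,0.795,0,0,0,0.0555,-0.16,0.795,0,0,0,0.0555,-0.16,0.795,0,0,0,0.0555,-0.16,0.795,0,0,0,0.0555,-0.16,0.795,0,0,0,0.0555,-0.16,0.795,0,0,0,0.0555],
  "grip": 0.55
}}

```text
t: 26.5
tool_pos: [0.6035, 0.0805, 0.2277]
tool_rot: [0.008, -3.142, 0.0]
contact_force: [0.0, 0.4, 1.0]
opening: 0.0471
grip_force: 0.0
```

```bash
python3 - <<'E'
from h import *
C,im,d,o=look("w13")
print(*cig(C,im,d,(.6035,.0802),"oscuro"))
go(.604,.0802,.097,.0066)
E
```

```text
[0.60320807 0.08092995] [0.59943817 0.08083994] 0.02338016 [16.371170043945312, 128.7947998046875] 0.03483356572560653 1885
t 26.55 pos [0.6035 0.0807 0.2278] F [ 0.7 -0.5 -0.1] open 0.0474 move [-0.0008, -0.0008, 0.218, -0.0, 0.0, -0.0006]
```

Request:
{"name": "apply_moves", "arguments": {
  "rows": [0,0,0.06,0,0,-0.005,0,0,0.12,0,0,-0.005,0,0,0.16,0,0,-0.005,0,0,0.187,0,0,-0.005,0,0,0.203,0,0,-0.005,0,0,0.212,0,0,-0.005,0,0,0.217,0,0,-0.005,0,0,0.218,0,0,-0.005,0,0,0.218,0,0,-0.005,0,0,0.218,0,0,-0.005]
}}

```text
t: 27.55
tool_pos: [0.604, 0.0814, 0.0979]
tool_rot: [-0.023, 3.14, -0.0]
contact_force: [1.2, -0.1, 0.1]
opening: 0.047
grip_force: 0.0
```

Request:
{"name": "apply_moves", "arguments": {
  "rows": [0,0,0,0,0,0,0,0,0,0,0,0,0,0,0,0,0,0,0,0,0,0,0,0,0,0,0,0,0,0,0,0,0,0,0,0,0,0,0,0,0,0,0,0,0,0,0,0],
  "grip": 0,
  "grip_force": 25
}}

```text
t: 28.35
tool_pos: [0.6037, 0.0814, 0.0973]
tool_rot: [-0.023, 3.141, 0.0]
contact_force: [-1.7, -1.0, 3.2]
opening: 0.0162
grip_force: 26.1
```

Request:
{"name": "apply_moves", "arguments": {
  "rows": [0,0,-0.01,0,0,0,0,0,-0.03,0,0,0,0,0,-0.06,0,0,0,0,0,-0.11,0,0,0,0,0,-0.15,0,0,0,0,0,-0.17,0,0,0,0,0,-0.17,0,0,0]
}}

```text
t: 29.05
tool_pos: [0.6046, 0.0814, 0.2017]
tool_rot: [-0.023, 3.137, 0.0]
contact_force: [-0.3, 0.1, 0.5]
opening: 0.0158
grip_force: 25.7
```

```bash
python3 - <<'E'
from h import *
go(.5423,-.2611,.15,-.0956)
E
```

```text
t 29.05 pos [0.6046 0.0814 0.2017] F [-0.3  0.1  0.5] open 0.0158 move [0.1126, -0.5693, 0.0856, 0.0002, 0.003, 0.0702]
```

Request:
{"name": "apply_moves", "arguments": {
  "rows": [0.112,-0.569,0,0,0,0.07,0.112,-0.569,0,0,0,0.07,0.112,-0.569,0,0,0,0.07,0.112,-0.569,0,0,0,0.07,0.112,-0.569,0,0,0,0.07,0.112,-0.569,0,0,0,0.07,0.112,-0.569,0,0,0,0.07,0.112,-0.569,0,0,0,0.07,0.112,-0.569,0.03,0,0,0.07,0.112,-0.569,0.08,0,0,0.07,0.112,-0.569,0.085,0,0,0.07,0.112,-0.569,0.085,0,0,0.07,0.112,-0.569,0.085,0,0,0.07]
}}

```text
t: 30.35
tool_pos: [0.5417, -0.2607, 0.1486]
tool_rot: [0.149, 3.137, -0.001]
contact_force: [1.1, 0.5, 0.2]
opening: 0.0159
grip_force: 25.7
```

```bash
python3 - <<'E'
from h import *
C,im,d,o=look("w14")
print(*tray(C,d,(.5439,-.244)))
go(.5423,-.2611,.0856,-.0956)
E
```

```text
c [ 0.5245 -0.2424] a -0.0953 size [114.5 122.7] target [ 0.5229 -0.2593]
t 30.4 pos [ 0.542  -0.2609  0.1493] F [0.5 0.5 0.1] open 0.0165 move [-0.0003, -0.0001, 0.1062, -0.0006, 0.0012, 0.0006]
```

Request:
{"name": "apply_moves", "arguments": {
  "rows": [0,0,0.03,0,0,0,0,0,0.055,0,0,0,0,0,0.074,0,0,0,0,0,0.087,0,0,0,0,0,0.095,0,0,0,0,0,0.1,0,0,0,0,0,0.103,0,0,0,0,0,0.105,0,0,0,0,0,0.1055,0,0,0,0,0,0.1055,0,0,0,0,0,0.1055,0,0,0]
}}

```text
t: 31.5
tool_pos: [0.5415, -0.2611, 0.0853]
tool_rot: [0.15, 3.137, -0.001]
contact_force: [-1.9, 0.5, 4.7]
opening: 0.0163
grip_force: 26.1
```

Request:
{"name": "apply_moves", "arguments": {
  "rows": [0,0,0,0,0,0,0,0,0,0,0,0,0,0,0,0,0,0,0,0,0,0,0,0,0,0,-0.01,0,0,0,0,0,-0.03,0,0,0,0,0,-0.06,0,0,0,0,0,-0.1,0,0,0,0,0,-0.18,0,0,0,0,0,-0.24,0,0,0,0,0,-0.24,0,0,0,0,0,-0.24,0,0,0],
  "grip": 0.3
}}

```text
t: 32.7
tool_pos: [0.542, -0.2614, 0.2313]
tool_rot: [0.149, 3.134, -0.003]
contact_force: [-0.8, -0.7, 0.1]
opening: 0.0258
grip_force: 0.0
```

```bash
python3 - <<'E'
from h import *
C,im,d,o=look("w15")
print(*cig(C,im,d,(.542,-.268),"oscuro",.0165))
E
```

```text
[ 0.5404657  -0.26167041] [ 0.53718836 -0.26138361] -0.09791505 [15.154500007629395, 126.32313537597656] 0.022514792141149043 1191
```

View pics/w15.png

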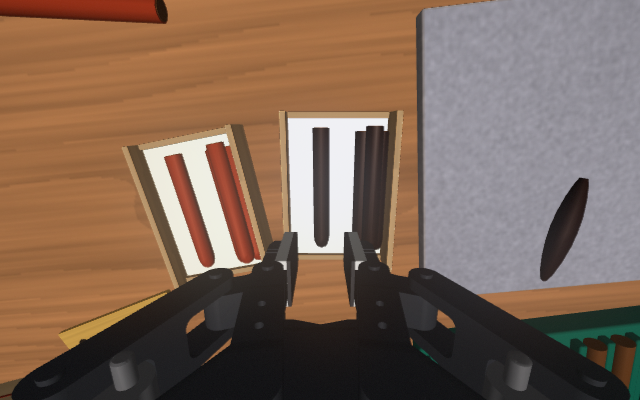

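The black cigar lies well at (321,187), red is still good, the pointed black one is untouched at (565,228), and the gripper is clear. I'll check the perfectos numerically and hand in.

```bash
python3 - <<'E'
from h import *
im,d=ctrl.get_image("top");a=np.load("top0.npz")["im"]
for n,c,r in[("perf_o",307,168),("perf_c",281,211)]:
    s=np.s_[r-20:r+20,c-10:c+10];print(n,np.abs(im[s].astype(int)-a[s]).mean())
print(ctrl.finish_job())
E
```

```text
perf_o 6.652916666666667
perf_c 7.310416666666667
the job is handed in; nothing more can be done
None
```

All four straight cigars (green, light tan, red-brown, nearly black) are lying in the trays of their own shade, and the job is handed in at about 33 s. The final before/after check on the two pointed cigars was inconclusive (small pixel differences, no noise baseline), though nothing touched them in any view.

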